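# Close down the beading bench

## Task

Close down the beading bench for the evening. First switch off the glue-gun station; then, with the fume extractor still running, press the cap of every glue bottle fully home and leave the bottles upright, pour all the beads from the metal scoop into the wooden bead box (put in any that go astray), and set the empty scoop down level in the middle of the cork mat. Only when all that is done, switch off the fume extractor; leave the closed glass jar where it is.

Things in the scene. Friction and masses are not known exactly. Their poses are not given: they have to be found in the camera images.
- glue_toggle (a joint): bat toggle of the glue-gun station, rad: 0 = on (bat leans 0.4 rad off upright to the casing's +x, its rear), 0.8 = off (leans as far to -x, its front); turns about the casing's y axis, snaps over centre at 0.4, rests only at the ends; about 2.5 N at the tip flips it. Steel rod 11 mm thick with an 18 mm ball at the tip, 56 mm from pivot to ball centre
- glue: glue-gun station, fixed: low black console 170 x 140 x 60 mm (x, y, z), grey top, a blue glue gun lying along y in a cradle over its rear, from local x = +38 mm back, up to 104 mm high. Origin: centre of its underside; x points to its rear, z up. Toggle pivot at local (-30, 0, 63) mm
- fan_toggle (a joint): bat toggle of the fume extractor, rad: 0 = on (bat leans 0.4 rad off upright to the casing's +x, its rear), 0.8 = off (leans as far to -x, its front); turns about the casing's y axis, snaps over centre at 0.4, rests only at the ends; about 2.5 N at the tip flips it. Steel rod 11 mm thick with an 18 mm ball at the tip, 56 mm from pivot to ball centre
- fan: fume extractor, fixed: a grey casing 170 x 140 x 100 mm with a round fan grille in its front (-x) face, a black outlet stub behind, and a flat top. Origin: centre of its underside; x points to its rear, z up. Toggle pivot at local (-30, 0, 103) mm
- bottle0: loose upright white glue bottle, 56 mm across, 84 mm tall to its shoulder, about 0.3 kg, with a black push-on cap on the nozzle. Origin: centre of its underside; z up. May be absent (3 or 4 of the 4 are present)
- cap0 (a joint): push-on cap of bottle0, m: 0 = perched loosely high on the nozzle, 0.02 = pressed fully home (its skirt on the shoulder); slides straight down, snaps over at 0.010 and rests only at either end; takes about 6 N of push. Its flat top, 27 mm across, is on the bottle's axis, 151 mm above the bottle's underside at 0 and 131 mm at 0.02
- bottle1: loose upright white glue bottle, 56 mm across, 84 mm tall to its shoulder, about 0.3 kg, with a black push-on cap on the nozzle. Origin: centre of its underside; z up. May be absent (3 or 4 of the 4 are present)
- cap1 (a joint): push-on cap of bottle1, m: 0 = perched loosely high on the nozzle, 0.02 = pressed fully home (its skirt on the shoulder); slides straight down, snaps over at 0.010 and rests only at either end; takes about 6 N of push. Its flat top, 27 mm across, is on the bottle's axis, 151 mm above the bottle's underside at 0 and 131 mm at 0.02
- bottle2: loose upright white glue bottle, 56 mm across, 84 mm tall to its shoulder, about 0.3 kg, with a black push-on cap on the nozzle. Origin: centre of its underside; z up. May be absent (3 or 4 of the 4 are present)
- cap2 (a joint): push-on cap of bottle2, m: 0 = perched loosely high on the nozzle, 0.02 = pressed fully home (its skirt on the shoulder); slides straight down, snaps over at 0.010 and rests only at either end; takes about 6 N of push. Its flat top, 27 mm across, is on the bottle's axis, 151 mm above the bottle's underside at 0 and 131 mm at 0.02
- bottle3: loose upright white glue bottle, 56 mm across, 84 mm tall to its shoulder, about 0.3 kg, with a black push-on cap on the nozzle. Origin: centre of its underside; z up. May be absent (3 or 4 of the 4 are present)
- cap3 (a joint): push-on cap of bottle3, m: 0 = perched loosely high on the nozzle, 0.02 = pressed fully home (its skirt on the shoulder); slides straight down, snaps over at 0.010 and rests only at either end; takes about 6 N of push. Its flat top, 27 mm across, is on the bottle's axis, 151 mm above the bottle's underside at 0 and 131 mm at 0.02
- glue_toggle_tip (a point): centre of the ball on the tip of the glue-gun station's bat (it moves with the bat)
- fan_toggle_tip (a point): centre of the ball on the tip of the fume extractor's bat (it moves with the bat)
- scoop: loose aluminium bead scoop, about 0.14 kg, holding the beads: a flat-floored trough 75 x 58 mm (x, y), 45 mm tall, floor 4 mm, parallel side walls 3 mm, back wall at -x, and at +x an open channel spout whose floor rises at 40 degrees from the floor's edge to a lip at local (88, 0, 43) mm, side cheeks 26 mm high. Origin: centre of the trough's underside; x to the spout, z up
- mat: square cork mat, fixed, 130 x 130 mm, 4 mm thick. Origin: centre of its underside
- box: open wooden bead box, fixed, 140 x 180 x 60 mm outside (x, y, z), walls 7 mm, floor 7 mm, empty, no dividers. Origin: centre of its underside; z up
- bead0: round white glazed bead, 20 mm in diameter, 11 g; origin at its centre. Starts in the scoop. May be absent (3 to 6 of the 6 are present)
- bead1: round white glazed bead, 20 mm in diameter, 11 g; origin at its centre. Starts in the scoop. May be absent (3 to 6 of the 6 are present)
- bead2: round white glazed bead, 20 mm in diameter, 11 g; origin at its centre. Starts in the scoop. May be absent (3 to 6 of the 6 are present)
- bead3: round white glazed bead, 20 mm in diameter, 11 g; origin at its centre. Starts in the scoop. May be absent (3 to 6 of the 6 are present)
- bead4: round white glazed bead, 20 mm in diameter, 11 g; origin at its centre. Starts in the scoop. May be absent (3 to 6 of the 6 are present)
- bead5: round white glazed bead, 20 mm in diameter, 11 g; origin at its centre. Starts in the scoop. May be absent (3 to 6 of the 6 are present)
- jar: bystander: small closed glass jar, 60 mm across, 70 mm high

How it is judged:
On the way, in this order (a step that is already met when the one before it is completed fails the run):
1. the glue-gun station is switched off while the extractor still runs (value of joint glue_toggle above 0.68 rad and value of joint fan_toggle below 0.12 rad), for 0.2 s.
2. every cap is home on its upright bottle, every bead is in the box and the scoop stands on the mat, with the extractor still running (all of step 1 and value of joint each of cap0, cap1, cap2, cap3 above 0.016 m and angle between each of bottle0, bottle1, bottle2, bottle3, scoop's own z axis and vertical below 0.1 rad and x of bead0 in the frame of box between -0.065 and 0.065 m and y of bead0 in the frame of box between -0.085 and 0.085 m and height (world z) of each of bead0, bead1, bead2, bead3, bead4, bead5 below 0.055 m and x of bead1 in the frame of box between -0.065 and 0.065 m and y of bead1 in the frame of box between -0.085 and 0.085 m and x of bead2 in the frame of box between -0.065 and 0.065 m and y of bead2 in the frame of box between -0.085 and 0.085 m and x of bead3 in the frame of box between -0.065 and 0.065 m and y of bead3 in the frame of box between -0.085 and 0.085 m and x of bead4 in the frame of box between -0.065 and 0.065 m and y of bead4 in the frame of box between -0.085 and 0.085 m and x of bead5 in the frame of box between -0.065 and 0.065 m and y of bead5 in the frame of box between -0.085 and 0.085 m and horizontal distance between scoop and mat below 0.03 m and height (world z) of scoop below 0.01 m and linear speed of scoop below 0.02 m/s), for 0.2 s.
3. the extractor is switched off (value of joint fan_toggle above 0.68 rad), for 0.2 s.
At the end, for the whole second after the job is handed in: both toggles are off (over 0.68 rad), every present cap is home (over 0.016 m) with its bottle upright (within 0.1 rad), every present bead lies inside the bead box, and the scoop rests level (within 0.1 rad) on the mat within 30 mm of its centre (value of joint each of glue_toggle, fan_toggle above 0.68 rad and value of joint each of cap0, cap1, cap2, cap3 above 0.016 m and angle between each of bottle0, bottle1, bottle2, bottle3, scoop's own z axis and vertical below 0.1 rad and x of bead0 in the frame of box between -0.065 and 0.065 m and y of bead0 in the frame of box between -0.085 and 0.085 m and height (world z) of each of bead0, bead1, bead2, bead3, bead4, bead5 below 0.055 m and x of bead1 in the frame of box between -0.065 and 0.065 m and y of bead1 in the frame of box between -0.085 and 0.085 m and x of bead2 in the frame of box between -0.065 and 0.065 m and y of bead2 in the frame of box between -0.085 and 0.085 m and x of bead3 in the frame of box between -0.065 and 0.065 m and y of bead3 in the frame of box between -0.085 and 0.085 m and x of bead4 in the frame of box between -0.065 and 0.065 m and y of bead4 in the frame of box between -0.085 and 0.085 m and x of bead5 in the frame of box between -0.065 and 0.065 m and y of bead5 in the frame of box between -0.085 and 0.085 m and horizontal distance between scoop and mat below 0.03 m and height (world z) of scoop below 0.01 m and linear speed of scoop below 0.02 m/s); the robot touches nothing.
It fails at once if the jar is moved more than 50 mm (distance of jar from where it was at the start of the episode above 0.05 m).
Of bottle0, bottle1, bottle2, bottle3 only 3 to 4 are there at a start; the rules pass over those that are not, and their reading is None.
Of bead0, bead1, bead2, bead3, bead4, bead5 only 3 to 6 are there at a start; the rules pass over those that are not, and their reading is None.
At some moment in a run one of scoop may be knocked a few centimetres aside while the robot is not near it.
It also fails if it takes over 210 s, if anything falls off the work surface, if the arm or the gripper's body presses on something with over 40 N, if the wrist force passes 120 N, or if a joint passes its speed limit or range.

## Robot

A 7-joint arm with a two-finger parallel gripper is mounted at the origin on the work surface. World frame = base frame: x ahead of the robot, y to its left, z up, the work surface at z = 0. Lengths are in m, angles in rad, forces in N, time in s.
With the tool pointing down it reaches from about 0.425 to 0.875 m from the base axis. Payload 4.7 kg.
Tool frame: the origin (TCP) lies midway between the tips of the shut fingers; the grasp point (between the pads) lies 19 mm behind it; x points along the fingers, z is the direction in which the jaws open and shut, and the axes are right-handed (so a half turn about x gives the same grasp; the last joint's range is limited). The gripper opens to 87 mm and grips with 3 to 60 N. Pads are 19 mm wide; open, the fingers measure 117 mm over their backs; the gripper's body (75 mm by 190 mm) begins 51 mm behind the grasp point.
Start: joints at [1.184, 0.321, -0.07, 1.45, 0.023, 1.371, -0.057], TCP at [0.254, -0.599, 0.223] pointing down, gripper open.
Joint ranges: [-2.86, 2.86], [-0.3, 2.09], [-1.38, 1.24], [0.06, 2.45], [-1.56, 4.7], [0.09, 2.05], [-2.69, 2.69]. Speed limits (rad/s): [2.57, 2.57, 3.14, 3.14, 3.14, 3.14, 3.14].

## Interface

Orientations are given as a rotation vector (axis times angle).
In Python, from bench import ctrl, vision, close_job gives the robot as it stands. The module is installed in compiled form; this text tells all that it offers.
- The arm moves only by the tool servo_tool, never from a script. Its argument "commands" is a list that holds one entry, the list of rows, each a list of 7 numbers: the turn, a rotation vector about the tool's x, y, z in degrees, then the shift along the tool's x, y, z in mm, then the finger opening in mm, from 0 to 87. In form: [[[wx, wy, wz, x, y, z, grip], ...]]. A call has 1 to 5 rows; each row is the pose to reach, as a shift and turn from the pose commanded when the call began, along the tool's axes at that moment; what a row does not reach only later rows make up. A row lasts 1/8 s, in which the tool goes at most 62.5 mm and 10.7 degrees, less where a joint would pass 70% of its speed; a pose out of reach is approached as far as the arm can. A call with a gripper value outside its range is refused whole. The fingers move at their own pace and stop on an object; "newtons" is the grip in N (left out, the last holds). Time passes only in rows, so rows that repeat a pose let the fingers close. It gives the time, the measured TCP pose, the force and the opening at its end, in the units of the state.
- ctrl.get_state(): the state, without advancing time (a new reading comes with each control period).
- vision.get_image(name): name is "scene" or "side" or "wrist"; returns the picture (420x560x3 uint8, red, green, blue); there is no depth.
- vision.camera_info(name): a dict with "fov_y" (degrees; the focal length in pixels is half the picture's height over the tangent of half this angle, whatever the lens; pixels are square), "cx", "cy" (the principal point, pixels), "pose" (4x4, takes a point from camera to world coordinates). Camera axes: x right, y down, z forward; pixel columns grow to the right and rows downward; lengths in m; the calibration is good to about 2 mm. A picture is of the moment at which its call begins: read the wrist's pose just before it. camera_info takes no time and is no camera call; for the wrist camera it gives the pose at the moment of the call.
- close_job(): hands the job in, once; it reports no verdict.
The state is a dict: "time": time; "joint_positions": joint angles; "qd": joint speeds; "joint_torque": joint torques, N m; "position": TCP position; "tool_rot": TCP orientation; "ft_force": force on the tool from outside, world axes, zero at the start; "torque": the same for the moment, N m; "grip_width": opening from 0.0 (shut) to 1.0 (fully open).
Only numpy, scipy, OpenCV 4.12 (cv2) and the standard library are available. Lean on these libraries where they do the work, as an engineer would, in place of code of your own. Each camera call takes 0.05 s, during which the arm holds its last target. There are 200 camera calls.

## Working session

There is one attempt and no reset: what is moved stays moved. The work goes in short steps, Python scripts to look and compute and a tool call to move; the robot and the scene stay as the last step left them, time stands still between calls to the robot, and variables do not carry over. Pictures are saved under pics/ and viewed, about 12 in all and at most 16, crops included, and the job is handed in when it is done.

Besides the shell and the picture viewer there is one more tool, called after "Emit:" as name(argument=value, ...), one argument or row to a line, values as JSON. servo_tool: Moves the arm, as the interface text tells. Its arguments: {"type":"object","properties":{"commands":{"type":"array"},"newtons":{"type":"number"}},"required":["commands"]}

```bash
mkdir -p pics
cat > h.py <<'E'
import numpy as np, cv2
from scipy.spatial.transform import Rotation as R
from bench import ctrl, vision, close_job
def shot(n,f,crop=None,s=1):
    info=vision.camera_info(n); im=vision.get_image(n)[:,:,::-1].copy()
    if crop: x0,y0,x1,y1=crop; im=im[y0:y1,x0:x1]
    if s!=1: im=cv2.resize(im,None,fx=s,fy=s,interpolation=cv2.INTER_CUBIC)
    cv2.imwrite('pics/'+f,im); return info
def K(i): 
    f=210/np.tan(np.radians(i['fov_y'])/2); return f,i['cx'],i['cy']
def ray(i,u,v):
    f,cx,cy=K(i); P=np.array(i['pose']); d=P[:3,:3]@np.array([(u-cx)/f,(v-cy)/f,1]); return P[:3,3],d
def atz(i,u,v,z):
    o,d=ray(i,u,v); return o+d*(z-o[2])/d[2]
def proj(i,p):
    f,cx,cy=K(i); P=np.array(i['pose']); q=P[:3,:3].T@(np.array(p)-P[:3,3]); return np.array([cx+f*q[0]/q[2],cy+f*q[1]/q[2]])
def rel(pos,rv=None):
    "tool-frame move to world target"
    s=ctrl.get_state(); T=R.from_rotvec(s['tool_rot'])
    m=T.inv().apply(np.array(pos)-s['position'])*1000
    w=np.zeros(3) if rv is None else np.degrees((T.inv()*rv).as_rotvec())
    return m.round(1),w.round(2)
E
python3 - <<'E'
from h import *
np.set_printoptions(precision=4,suppress=True)
s=ctrl.get_state();print(s); print(R.from_rotvec(s['tool_rot']).as_matrix())
for n in ['scene','side','wrist']:
    i=shot(n,n+'0.png'); print(n,i['fov_y'],i['cx'],i['cy'],np.array(i['pose']))
im=[cv2.imread(f'pics/{n}0.png') for n in('scene','side')]
for n,m in zip(('scene','side'),im): cv2.imwrite(f'pics/{n}0b.png',cv2.resize(m,(800,600),interpolation=cv2.INTER_CUBIC))
E
```

```text
{'time': 0.0, 'joint_positions': array([ 1.1841,  0.3218, -0.0701,  1.4517,  0.0226,  1.3708, -0.0569]), 'qd': array([ 0.0026,  0.0003,  0.0003, -0.0009, -0.0006,  0.0017, -0.0018]), 'joint_torque': array([ -0.0013, -49.1291,  -0.4047, -31.2529,  -0.0639,   0.0437,
         0.0002]), 'position': array([ 0.2533, -0.598 ,  0.2215]), 'tool_rot': array([ 0.9101,  1.3743, -0.9085]), 'ft_force': array([-0.1786,  0.5808, -1.0933]), 'torque': array([0.0357, 0.0009, 0.0001]), 'grip_width': 0.9976625648312472}
[[-0.0008  0.9207  0.3902]
 [ 0.0017  0.3902 -0.9207]
 [-1.     -0.0001 -0.0019]]
scene 52.98274641841513 277.900103279674 211.51110539601572 [[ 0.1056  0.7222 -0.6836  1.1647]
 [ 0.9944 -0.075   0.0744 -0.0954]
 [ 0.0024 -0.6876 -0.7261  0.8276]
 [ 0.      0.      0.      1.    ]]
side 54.88312787508087 280.68305452937614 205.0006738786041 [[-0.8408 -0.3172  0.4388  0.0029]
 [-0.5413  0.4785 -0.6914  0.7786]
 [ 0.0093 -0.8188 -0.574   0.794 ]
 [ 0.      0.      0.      1.    ]]
wrist 58.56320976541148 275.2060077009546 207.78263888366214 [[ 0.3903 -0.8876 -0.2445  0.3209]
 [-0.9207 -0.377  -0.1011 -0.5703]
 [-0.0024  0.2645 -0.9644  0.3844]
 [ 0.      0.      0.      1.    ]]
```

View pics/scene0b.png

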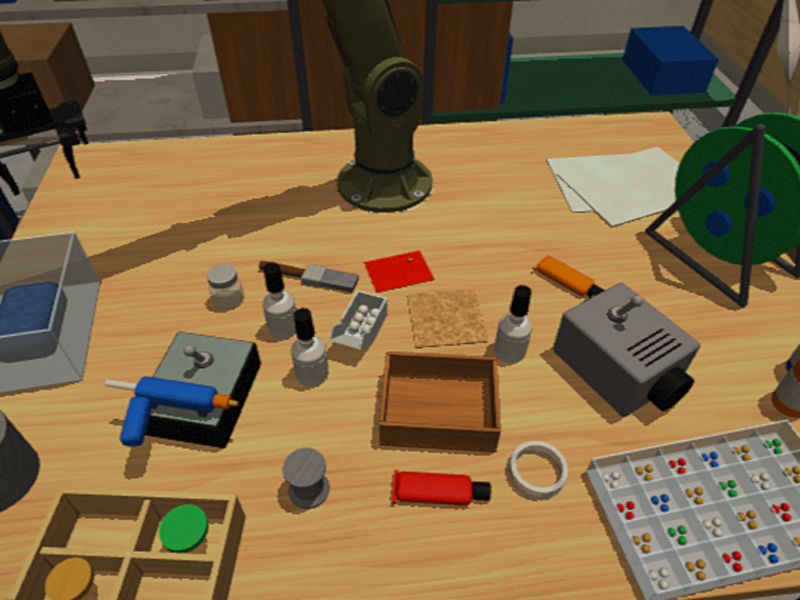

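View pics/side0b.png

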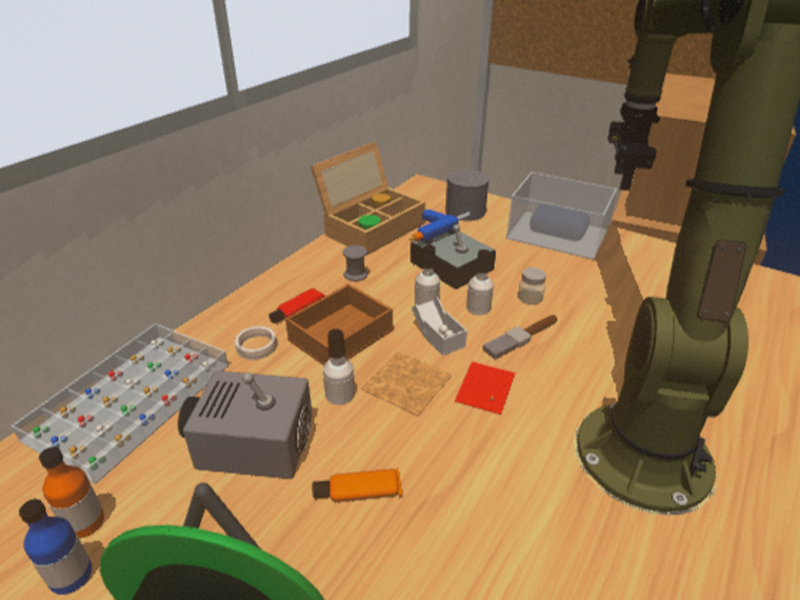

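The scene shows three bottles (caps at 800-px coordinates (272,275), (304,322), (521,300)), the glue station at left (toggle ball about (190,353)), the fan at right, and the scoop at (365,315). I'll enlarge these for measuring.

Run:
```python
import cv2
im=cv2.imread('pics/scene0.png')
for n,(x0,y0,x1,y1),s in (('L',(90,170,290,320),4),('R',(260,180,500,320),3.3)):
    cv2.imwrite(f'pics/scene0{n}.png',cv2.resize(im[y0:y1,x0:x1],None,fx=s,fy=s,interpolation=cv2.INTER_CUBIC))
```

```text
(no output)
```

View pics/scene0L.png

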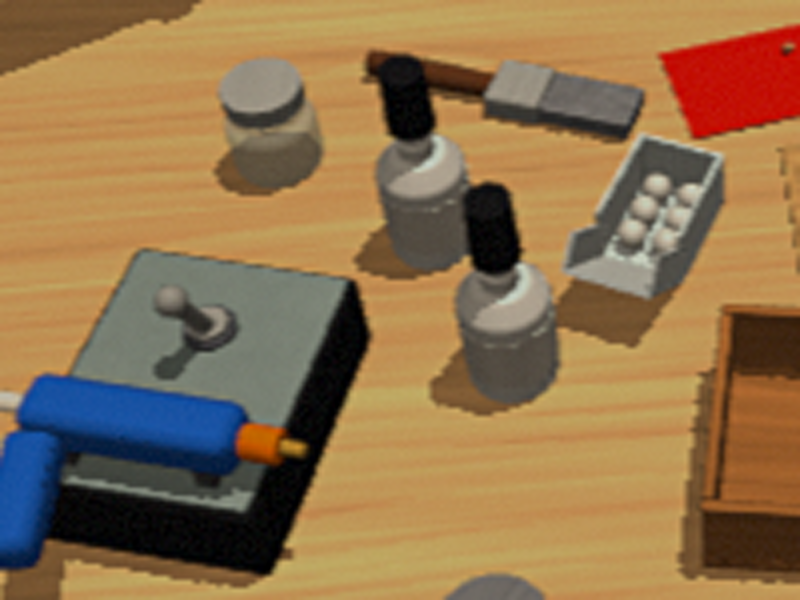

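View pics/scene0R.png

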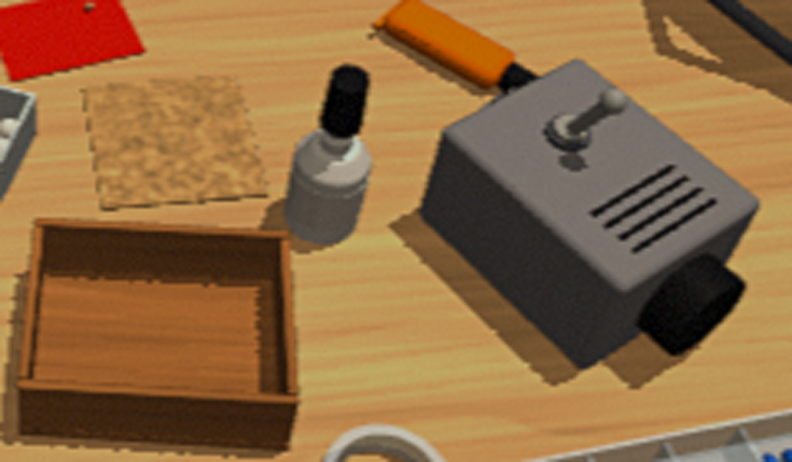

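The crops show six beads in the scoop, whose spout points towards image lower-left. Pixels in the L crop: cap tops (404,68) and (489,197), glue ball (171,301), jar (262,90). In the R crop: cap top (350,78), fan ball (612,100), box rim corners, and the mat.

Run:
```python
from h import *
np.set_printoptions(precision=4,suppress=True)
i=vision.camera_info('scene')
L=lambda u,v,z:atz(i,90+u/4-.5,170+v/4-.5,z)
Rr=lambda u,v,z:atz(i,260+u/3.3-.5,180+v/3.3-.5,z)
for n,p in dict(capA=L(404,68,.151),capB=L(489,197,.151),capC=Rr(350,78,.151),jar=L(262,85,.07)).items():print(n,p)
g=[L(140,250,.06),L(352,282,.06),L(245,513,.06)]
print('glue front-left,fr-right,rear-right',*g); 
print('x dir',np.degrees(np.arctan2(*(g[2]-g[1])[1::-1])),'y dir-ish',np.degrees(np.arctan2(*(g[1]-g[0])[1::-1])),np.linalg.norm(g[1]-g[0]),np.linalg.norm(g[2]-g[1]))
print('pivot',L(210,325,.063),'ball',L(171,301,.063+.056*np.cos(.4)))
f=[Rr(444,130,.1),Rr(580,62,.1),Rr(757,205,.1),Rr(625,290,.1)]
print('fan',*f,np.degrees(np.arctan2(*(f[2]-f[1])[1::-1])),np.linalg.norm(f[2]-f[1]),np.linalg.norm(f[1]-f[0]))
print('pivot',Rr(568,132,.103),'ball',Rr(612,100,.103+.056*np.cos(.4)))
b=[Rr(37,220,.06),Rr(290,235,.06),Rr(297,401,.06),Rr(22,385,.06)];print('box',*b,'c',np.mean(b,0))
m=[Rr(82,90,.004),Rr(235,75,.004),Rr(268,195,.004),Rr(103,209,.004)];print('mat',*m,'c',np.mean(m,0))
s=[L(645,138,.045),L(722,155,.045),L(568,267,.043),L(648,297,.043)];print('scoop',*s)
d=(s[2]+s[3]-s[0]-s[1])/2;print('yaw',np.degrees(np.arctan2(d[1],d[0])),np.linalg.norm(d),np.linalg.norm(s[1]-s[0]))
print('side proj caps')
```

```text
capA [ 0.4263 -0.2211  0.151 ]
capB [ 0.5344 -0.1715  0.151 ]
capC [0.5223 0.1733 0.151 ]
jar [ 0.3447 -0.3272  0.07  ]
glue front-left,fr-right,rear-right [ 0.4713 -0.3894  0.06  ] [ 0.5095 -0.2618  0.06  ] [ 0.6624 -0.3087  0.06  ]
x dir -17.031404177775524 y dir-ish 73.31935666022136 0.13322461913920922 0.1599471815922676
pivot [ 0.5359 -0.3403  0.063 ] ball [ 0.5594 -0.3467  0.1146]
fan [0.5315 0.2471 0.1   ] [0.4751 0.368  0.1   ] [0.6203 0.4376 0.1   ] [0.6789 0.3217 0.1   ] 25.60948421576971 0.160995867454373 0.1333326146950219
pivot [0.545  0.3323 0.103 ] ball [0.5641 0.3415 0.1546]
box [ 0.5508 -0.0451  0.06  ] [0.5824 0.1295 0.06  ] [0.7136 0.1049 0.06  ] [ 0.6838 -0.0673  0.06  ] c [0.6327 0.0305 0.06  ]
mat [0.3735 0.0083 0.004 ] [0.3693 0.1372 0.004 ] [0.4999 0.1376 0.004 ] [0.5005 0.0096 0.004 ] c [0.4358 0.0732 0.004 ]
scoop [ 0.3938 -0.0826  0.045 ] [ 0.4143 -0.0343  0.045 ] [ 0.4966 -0.1358  0.043 ] [ 0.525 -0.089  0.043]
yaw -26.81929222560769 0.11967747453871153 0.05252542005666848
side proj caps
```

```bash
cat >> h.py <<'E'
def down(az,tilt=0):
    a=np.radians(az); c,s=np.cos(a),np.sin(a)
    B=R.from_matrix(np.array([[0,0,-1],[c,s,0],[s,-c,0]]).T)
    return B*R.from_euler('z',tilt,degrees=True)
E
python3 - <<'E'
from h import *
print(rel([.581,-.353,.2],down(-17)))
s=vision.camera_info('side'); c=vision.camera_info('scene')
for n,p in dict(A=[.4263,-.2211,.151],B=[.5344,-.1715,.151],C=[.5223,.1733,.151],gl=[.5608,-.3472,.1146],fan=[.5641,.3415,.1546]).items(): print(n,(proj(s,p)*800/560).round(1))
E
```

```text
(array([ 21.8, 397.3, -97.9]), array([39.96, -0.07,  0.04]))
A [484.1 253. ]
B [429.2 248.5]
C [335.5 333.9]
gl [455.8 227.8]
fan [248.8 379. ]
```

Emit:
servo_tool(
  commands=[
    [[40,0,0,22,397,-98,0],[40,0,0,22,397,-98,0],[40,0,0,22,397,-98,0],[40,0,0,22,397,-98,0],[40,0,0,22,397,-98,0]],
  ],
)

```text
time: 0.78
position: [0.4985, -0.4148, 0.2059]
tool_rot: [1.426, 1.053, -1.426]
ft_force: [0.9, -1.6, -0.2]
grip_width: 0.518
```

Run:
```python
from h import *
print(rel([.581,-.353,.2],down(-17)),rel([.581,-.353,.107],down(-17)))
```

```text
(array([  5.8,  60.6, -83.4]), array([-0.12,  0.02,  0.01])) (array([ 98.8,  60.7, -83.4]), array([-0.12,  0.02,  0.01]))
```

Emit:
servo_tool(
  commands=[
    [[0,0,0,6,59,-82,0],[0,0,0,6,59,-82,0],[0,0,0,6,59,-82,0],[0,0,0,6,59,-82,0],[0,0,0,6,59,-82,0]],
  ],
)

```text
time: 1.4
position: [0.5762, -0.357, 0.2002]
tool_rot: [1.426, 1.051, -1.428]
ft_force: [-0.2, -0.1, 0.1]
grip_width: 0.019
```

Run:
```python
from h import *
print(rel([.581,-.353,.107],down(-17)), ctrl.get_state()['grip_width'])
i=shot('wrist','w1.png'); print(proj(i,[.5608,-.3472,.1146]),proj(i,[.581,-.353,.107]))
```

```text
(array([93.2,  3.4, -5.4]), array([-0.21,  0.07,  0.03])) 0.01891275631976902
[268.38380997 238.64691214] [267.81439877 207.00568752]
```

View pics/w1.png

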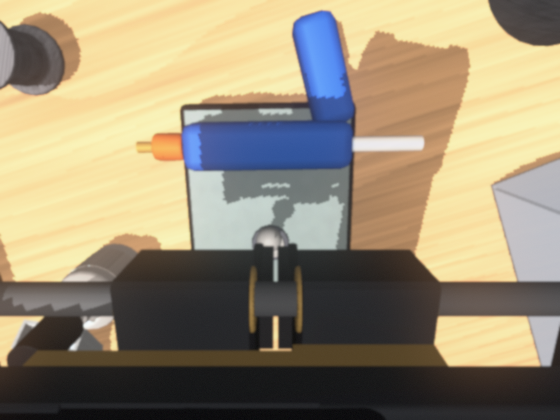

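The wrist picture shows the ball at (270,241), within 3 px of the prediction (268,239), and the space behind it is clear. I'll descend and push.

Emit:
servo_tool(
  commands=[
    [[0,0,0,40,3,-5,0],[0,0,0,92,3,-5,0],[0,0,0,92,3,-5,0],[0,0,0,92,3,-5,0]],
  ],
)

```text
time: 1.95
position: [0.5824, -0.3523, 0.1102]
tool_rot: [1.426, 1.051, -1.425]
ft_force: [0.5, -0.2, 0.1]
grip_width: 0.005
```

Emit:
servo_tool(
  commands=[
    [[0,0,0,0,-12,0,0],[0,0,0,0,-24,0,0],[0,0,0,0,-36,0,0],[0,0,0,0,-42,0,0],[0,0,0,0,-42,0,0]],
  ],
)

```text
time: 2.58
position: [0.5408, -0.3383, 0.1077]
tool_rot: [1.425, 1.055, -1.426]
ft_force: [-0.0, 0.3, 0.3]
grip_width: 0.009
```

Emit:
servo_tool(
  commands=[
    [[0,0,0,0,8,0,0],[0,0,0,-50,8,0,0],[0,0,0,-110,8,0,0],[0,0,0,-110,8,0,0]],
  ],
)

```text
time: 3.08
position: [0.5534, -0.3427, 0.2246]
tool_rot: [1.426, 1.043, -1.418]
ft_force: [0.4, -0.4, -0.9]
grip_width: 0.006
```

Run:
```python
from h import *
print(ctrl.get_state()['position'])
i=shot('wrist','w2.png',(180,150,380,350),2); d=np.array([.956,-.292,0]);p=np.array([.540,-.341,.1146])
print([(proj(i,p+d*k)-[180,150])*2 for k in(.0218,-.0218)])
print('to capB',rel([.5344,-.1715,.2],down(60)))
```

```text
[ 0.55341682 -0.34266944  0.2245547 ]
[array([196.45404316,  92.30912576]), array([196.25101127, 201.43341839])]
to capB (array([  20.6,  -66.6, -157.8]), array([-77.01,   0.28,  -0.24]))
```

View pics/w2.png

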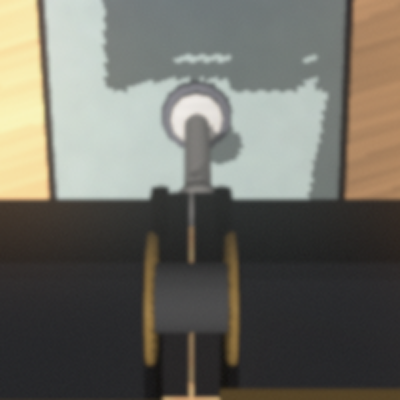

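The glue toggle is now off: the bat leans to the front, downwards in the picture. Next is cap B.

Emit:
servo_tool(
  commands=[
    [[-77,0,0,20,-67,-158,0],[-77,0,0,20,-67,-158,0],[-77,0,0,20,-67,-158,0],[-77,0,0,20,-67,-158,0],[-77,0,0,20,-67,-158,0]],
  ],
)

```text
time: 3.75
position: [0.5314, -0.1692, 0.1965]
tool_rot: [0.72, 1.451, -0.72]
ft_force: [0.3, -0.4, 0.3]
grip_width: 0.004
```

Run:
```python
from h import *
print(ctrl.get_state()['position']);print('to capB',rel([.5344,-.1715,.17],down(60)))
```

```text
[ 0.53138211 -0.16921264  0.19653964]
to capB (array([26.5,  1.1,  3.7]), array([-22.84,  -0.14,   0.05]))
```

Emit:
servo_tool(
  commands=[
    [[0,0,0,26,1,4,0],[0,0,0,40,1,4,0],[0,0,0,50,1,4,0],[0,0,0,58,1,4,0],[0,0,0,65,1,4,0]],
  ],
)

```text
time: 4.38
position: [0.5351, -0.173, 0.1328]
tool_rot: [0.726, 1.446, -0.726]
ft_force: [-0.2, 0.4, -0.2]
grip_width: 0.005
```

Emit:
servo_tool(
  commands=[
    [[0,0,0,1,0,0,0],[0,0,0,2,0,0,0]],
  ],
)

```text
time: 4.62
position: [0.5351, -0.1732, 0.1314]
tool_rot: [0.726, 1.446, -0.726]
ft_force: [-0.2, 0.2, 4.1]
grip_width: 0.007
```

Emit:
servo_tool(
  commands=[
    [[0,0,0,-40,0,0,0],[0,0,0,-55,0,0,0],[0,0,0,-55,0,0,0]],
  ],
)

```text
time: 5.0
position: [0.5358, -0.1734, 0.1875]
tool_rot: [0.726, 1.443, -0.726]
ft_force: [-0.6, -0.2, -0.3]
grip_width: 0.011
```

Run:
```python
from h import *
print(ctrl.get_state()['position']);print(rel([.4263,-.2211,.180]),rel([.4263,-.2211,.1315]))
```

```text
[ 0.53584829 -0.17338451  0.18748019]
(array([   7.2, -116.4,  -27.2]), array([0., 0., 0.])) (array([  55.7, -116.4,  -27.3]), array([0., 0., 0.]))
```

Emit:
servo_tool(
  commands=[
    [[0,0,0,7,-116,-27,0],[0,0,0,7,-116,-27,0],[0,0,0,7,-116,-27,0],[0,0,0,20,-116,-27,0],[0,0,0,30,-116,-27,0]],
  ],
)

```text
time: 5.62
position: [0.4265, -0.2195, 0.1547]
tool_rot: [0.725, 1.448, -0.724]
ft_force: [0.7, 0.4, 0.3]
grip_width: 0.001
```

Run:
```python
from h import *
print(ctrl.get_state()['position']);print(rel([.4263,-.2211,.1315]))
```

```text
[ 0.42645501 -0.21954449  0.15466226]
(array([23.2, -1.1,  1.2]), array([0., 0., 0.]))
```

Emit:
servo_tool(
  commands=[
    [[0,0,0,8,-1,1,0],[0,0,0,16,-1,1,0],[0,0,0,24,-1,1,0],[0,0,0,24.5,-1,1,0]],
  ],
)

```text
time: 6.12
position: [0.4258, -0.2223, 0.1314]
tool_rot: [0.726, 1.446, -0.726]
ft_force: [0.3, -0.2, 4.1]
grip_width: 0.003
```

Emit:
servo_tool(
  commands=[
    [[0,0,0,-40,0,0,0],[0,0,0,-90,0,0,0],[0,0,0,-90,0,0,40],[0,0,0,-90,0,0,87]],
  ],
)

```text
time: 6.62
position: [0.4252, -0.2221, 0.2209]
tool_rot: [0.726, 1.447, -0.726]
ft_force: [0.4, -0.4, -0.1]
grip_width: 0.149
```

Run:
```python
from h import *
print(ctrl.get_state()['position'],ctrl.get_state()['joint_positions'])
shot('scene','s3.png',(90,170,290,320),4)
```

```text
[ 0.42520497 -0.22211301  0.22093771] [ 0.72966556 -0.02905724 -0.29653325  1.84984744 -0.00849043  1.32025964
 -0.49540755]
```

View pics/s3.png

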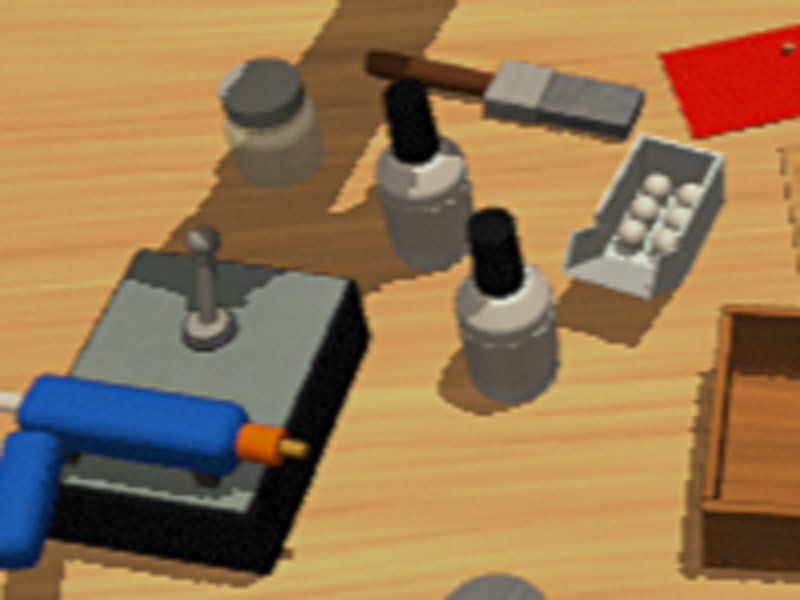

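Both left caps are home and upright, the toggle is off, and the scoop hasn't moved. Next I'll hover to view the scoop with the wrist camera.

Run:
```python
from h import *
from scipy.optimize import least_squares
print(rel([.505,-.11,.24],down(153)))
i=vision.camera_info('scene')
loc=np.array([[-37.5,-29,45],[-37.5,29,45],[88,-29,43],[88,29,43]])/1000
px=np.array([[645,138],[722,155],[567,268],[647,297]])/4+[90,170]-.5
f=lambda p:np.concatenate([proj(i,R.from_euler('z',p[2]).apply(l)+[p[0],p[1],0])-q for l,q in zip(loc,px)])
r=least_squares(f,[.437,-.076,-.45]);print(r.x,np.degrees(r.x[2]),r.fun.round(1))
```

```text
(array([-19.8, 131.1, -41.9]), array([-1.1633e+02, -1.3000e-01, -7.0000e-02]))
[ 0.43459767 -0.07427996 -0.46719537] -26.768323031367213 [-0.4 -1.6  1.1 -0.1 -1.3  1.   0.7  0.3]
```

Emit:
servo_tool(
  commands=[
    [[-58,0,0,-20,131,-42,87],[-58,0,0,-20,131,-42,87],[-58,0,0,-20,131,-42,87],[-58,0,0,-20,131,-42,87],[-58,0,0,-20,131,-42,87]],
  ],
)

```text
time: 7.3
position: [0.5048, -0.1097, 0.2397]
tool_rot: [-0.01, 1.574, 0.012]
ft_force: [1.0, 0.2, -0.3]
grip_width: 0.76
```

Emit:
servo_tool(
  commands=[
    [[-58,0,0,0,0,0,87],[-58,0,0,0,0,0,87],[-58,0,0,0,0,0,87],[-58,0,0,0,0,0,87],[-58,0,0,0,0,0,87]],
  ],
)

```text
time: 7.92
position: [0.5046, -0.11, 0.2397]
tool_rot: [-0.74, 1.443, 0.744]
ft_force: [0.1, -0.5, 0.3]
grip_width: 1.003
```

Run:
```python
from h import *
s=ctrl.get_state(); print(s['position'],s['joint_positions'],R.from_rotvec(s['tool_rot']).as_matrix().round(3)[:,1],s['grip_width'])
i=shot('wrist','w4.png'); np.save('w4.npy',np.array(i['pose']))
```

```text
[ 0.50463337 -0.11004731  0.23970201] [ 0.62025911  0.05297677 -0.47061468  1.73570159  0.02402222  1.36196517
  1.09578007] [-0.814  0.581  0.003] 1.0029686933823583
```

View pics/w4.png

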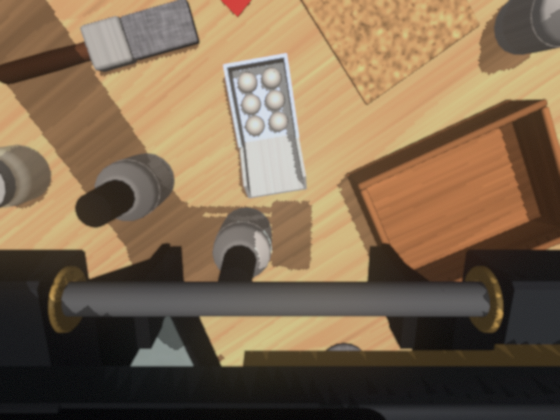

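The wrist view shows the scoop: back-rim corners (225,64) and (287,55), lip corners (249,196) and (306,186), with all six beads in it. The brush lies about 35 px to the upper left.

Run:
```python
from h import *
from scipy.optimize import least_squares
i=vision.camera_info('wrist'); i['pose']=np.load('w4.npy')
loc=np.array([[-37.5,-29,45],[-37.5,29,45],[88,-29,43],[88,29,43]])/1000
px=np.array([[225,64],[287,55],[249,196],[306,186]])
f=lambda p:np.concatenate([proj(i,R.from_euler('z',p[2]).apply(l)+[p[0],p[1],0])-q for l,q in zip(loc,px)])
r=least_squares(f,[.437,-.076,-.45]);x,y,a=r.x;print(r.x,np.degrees(a),r.fun.round(1))
print('brush corner',atz(i,198,40,.015),atz(i,100,70,.015), 'mat',atz(i,370,102,.004),'box',atz(i,347,181,.06),atz(i,546,101,.06))
np.save('scoop.npy',r.x)
x,y,a=.4355,-.0745,np.radians(-27)
for k,t in((0.005,0),):
  p=[x+k*np.cos(a),y+k*np.sin(a)]
  print(p,rel(p+[.10],down(180+np.degrees(a))),rel(p+[.012],down(180+np.degrees(a))))
```

```text
[ 0.4365345  -0.07520419 -0.46178372] -26.4582584320103 [-1.2 -0.5  0.8 -2.5 -0.4  1.4  0.8  2.4]
brush corner [ 0.35423661 -0.09305526  0.015     ] [ 0.31984447 -0.18775413  0.015     ] mat [0.49993765 0.01299992 0.004     ] box [ 0.54034125 -0.05312358  0.06      ] [0.58176563 0.1280649  0.06      ]
[np.float64(0.4399550326209418), np.float64(-0.07676995249869772)] (array([140. ,  71.6,  -9.9]), array([-8.21, -0.05, -0.18])) (array([228. ,  71.4,  -9.8]), array([-8.21, -0.05, -0.18]))
```

Emit:
servo_tool(
  commands=[
    [[-8.5,0,0,100,64,-9,87],[-8.5,0,0,100,64,-9,87],[-8.5,0,0,150,64,-9,87],[-8.5,0,0,150,64,-9,87],[-8.5,0,0,150,64,-9,87]],
  ],
)

```text
time: 8.6
position: [0.4495, -0.0801, 0.0928]
tool_rot: [-0.85, 1.397, 0.849]
ft_force: [-0.7, -0.6, 0.1]
grip_width: 0.999
```

Run:
```python
from h import *
print(ctrl.get_state()['position'],rel([.447,-.080,.010],down(153.4)),rel([.436,-.0748,0],down(153.4)))
```

```text
[ 0.44946529 -0.08010639  0.09279683] (array([82.8,  2.3, -1.1]), array([-0.86,  0.03,  0.06])) (array([92.8, 14.5, -1.6]), array([-0.86,  0.03,  0.06]))
```

Emit:
servo_tool(
  commands=[
    [[-0.9,0,0,35,2,-1,87],[-0.9,0,0,60,2,-1,87],[-0.9,0,0,79,2,-1,87],[-0.9,0,0,82,2,-1,87]],
  ],
)

```text
time: 9.1
position: [0.4473, -0.0803, 0.0104]
tool_rot: [-0.862, 1.393, 0.861]
ft_force: [-0.5, -0.7, 0.2]
grip_width: 1.005
```

Emit:
servo_tool(
  commands=[
    [[0,0,0,0,0,0,50],[0,0,0,0,0,0,50],[0,0,0,0,0,0,50],[0,0,0,0,0,0,50],[0,0,0,0,0,0,50]],
  ],
  newtons=40,
)

```text
time: 9.72
position: [0.4465, -0.0803, 0.0102]
tool_rot: [-0.863, 1.393, 0.861]
ft_force: [-2.4, -1.6, 5.4]
grip_width: 0.663
```

The fingers stopped at 58 mm, so the scoop is gripped. I'll lift it.

Emit:
servo_tool(
  commands=[
    [[0,0,0,-10,0,0,45],[0,0,0,-30,0,0,45],[0,0,0,-60,0,0,45],[0,0,0,-90,0,0,45],[0,0,0,-120,0,0,45]],
  ],
)

```text
time: 10.35
position: [0.4457, -0.0796, 0.1306]
tool_rot: [-0.862, 1.393, 0.863]
ft_force: [0.0, -0.2, -2.9]
grip_width: 0.662
```

Run:
```python
from h import *
s=ctrl.get_state();print(s['position'],s['ft_force'],s['grip_width'])
# target: spout along -y (box -y axis az -100): tool y az 80 ; scoop on +y side of box
print(rel([.60,.10,.22],down(80)))
i=shot('side','sd5.png',(230,150,430,300),4)
```

```text
[ 0.44571704 -0.07955306  0.13056717] [ 0.03921778 -0.23508076 -2.93620083] 0.6618740536574397
(array([-89.5, -58. , 229.5]), array([ 7.353e+01, -2.000e-02, -3.000e-02]))
```

View pics/sd5.png

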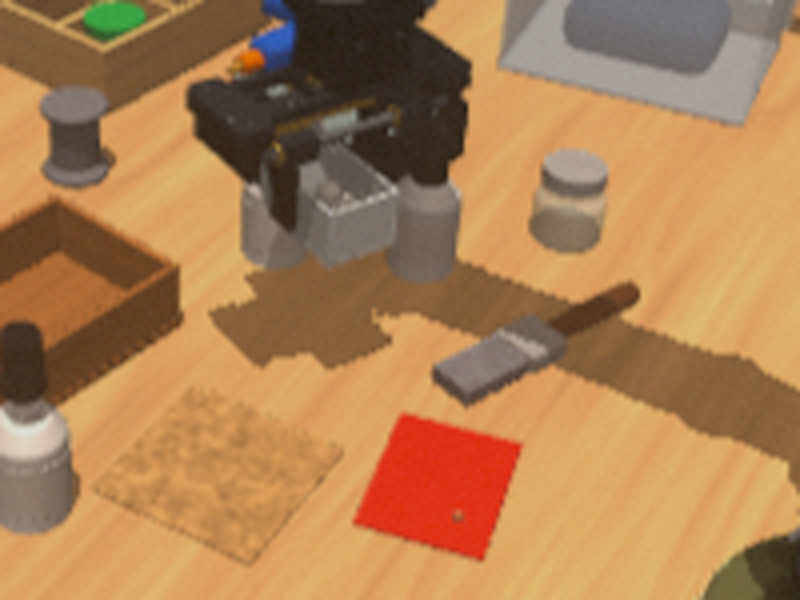

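The scoop is held level with the beads inside. I'll carry it to the pouring position at moderate speed.

```bash
cat >> h.py <<'E'
c=np.array([.633,.031,0]); yb=np.array([.179,.984,0]); d=-yb; P0=c+.025*yb
def pour(th,zl=.085,P=P0):
    t=np.radians(th); fw=.076*np.cos(t)+.014*np.sin(t); dn=.076*np.sin(t)-.014*np.cos(t)
    G=P-fw*d+np.array([0,0,zl+dn]); return G+.019*(np.cos(t)*np.array([0,0,-1])-np.sin(t)*d), down(79.7,th)
E
python3 - <<'E'
from h import *
p,r=pour(0,.19);print(p); print(rel(p,r))
E
```

```text
[0.651079 0.130384 0.157   ]
(array([-21.7, -87.9, 278.6]), array([73.84,  0.26,  0.24]))
```

Emit:
servo_tool(
  commands=[
    [[0,0,0,-15,-5,10,45],[2,0,0,-35,-10,30,45],[6,0,0,-50,-18,56,45],[12,0,0,-55,-27,86,45],[19,0,0,-55,-36,116,45]],
  ],
)

```text
time: 11.02
position: [0.531, 0.0093, 0.1846]
tool_rot: [-0.604, 1.485, 0.605]
ft_force: [0.5, -0.9, -2.7]
grip_width: 0.666
```

Run:
```python
from h import *
p,r=pour(0,.21); print(ctrl.get_state()['position'],rel(p,r))
```

```text
[0.5310188  0.00929396 0.18459712] (array([  7.6,   2.8, 170.5]), array([ 5.46e+01, -1.00e-02, -4.00e-02]))
```

Emit:
servo_tool(
  commands=[
    [[8,0,0,2,1,34,45],[16,0,0,4,2,68,45],[24,0,0,6,3,102,45],[32,0,0,7,3,136,45],[40,0,0,7,3,160,45]],
  ],
)

```text
time: 11.65
position: [0.6424, 0.1244, 0.176]
tool_rot: [-0.058, 1.573, 0.06]
ft_force: [-0.0, 0.3, -2.3]
grip_width: 0.666
```

Emit:
servo_tool(
  commands=[
    [[7,0,0,1,0,7,45],[12,0,0,1,0,7,45],[14,0,0,1,0,7,45],[14,0,0,1,0,7,45]],
  ],
)

```text
time: 12.15
position: [0.6488, 0.123, 0.176]
tool_rot: [0.129, 1.568, -0.129]
ft_force: [0.6, -0.7, -1.9]
grip_width: 0.663
```

Run:
```python
from h import *
s=ctrl.get_state();print(s['position'],s['joint_positions'])
for th,z in((0,.18),(20,.13),(30,.105),(40,.09),(50,.085),(60,.085)):
  p,r=pour(th,z);print(th,p.round(3),*rel(p,r))
```

```text
[0.64884441 0.12304783 0.1760004 ] [ 0.15665475  0.41282687 -0.50727334  1.46901499  0.20244123  1.31323495
 -0.53121357]
0 [0.651 0.13  0.147] [29.   7.6  1. ] [ 0.87 -0.07  0.01]
20 [0.652 0.137 0.125] [51.  14.3  1.2] [ 0.85 -0.22 20.01]
30 [0.652 0.137 0.114] [61.6 13.9  1.2] [ 0.84 -0.3  30.01]
40 [0.652 0.134 0.114] [62.4 11.   1.1] [ 0.81 -0.37 40.01]
50 [0.651 0.129 0.122] [54.   5.7  1. ] [ 0.79 -0.45 50.  ]
60 [0.649 0.121 0.134] [41.7 -1.8  0.9] [ 0.76 -0.52 60.  ]
```

Emit:
servo_tool(
  commands=[
    [[1,0,8,25,8,1,45],[1,0,16,45,14,1,45],[1,0,24,56,14,1,45],[1,0,30,62,14,1,45],[1,0,34,62,13,1,45]],
  ],
)

```text
time: 12.78
position: [0.6518, 0.1332, 0.1134]
tool_rot: [0.601, 1.467, 0.322]
ft_force: [-0.7, 0.1, -2.0]
grip_width: 0.667
```

Run:
```python
from h import *
s=ctrl.get_state();print(s['position'],s['joint_positions'],s['grip_width'])
for th in(38,42,46,50,54,58):
  p,r=pour(th,.087);print(th,*rel(p,r))
i=shot('scene','s6.png',(230,180,430,330),4)
```

```text
[0.65178195 0.1331984  0.11337171] [ 0.60269084  0.48206462 -0.66847066  1.69586882 -0.35605485  0.97989052
  0.01101186] 0.6665487999634394
38 [ 5.4 -2.  -0.2] [-0.37 -0.15  3.94]
42 [-0.2 -0.3 -0.2] [-0.37 -0.13  7.94]
46 [-5.8  1.1 -0.2] [-0.38 -0.12 11.94]
50 [-11.5   2.   -0.2] [-0.38 -0.11 15.94]
54 [-17.2   2.6  -0.3] [-0.39 -0.09 19.94]
58 [-23.    2.7  -0.3] [-0.39 -0.08 23.94]
```

View pics/s6.png

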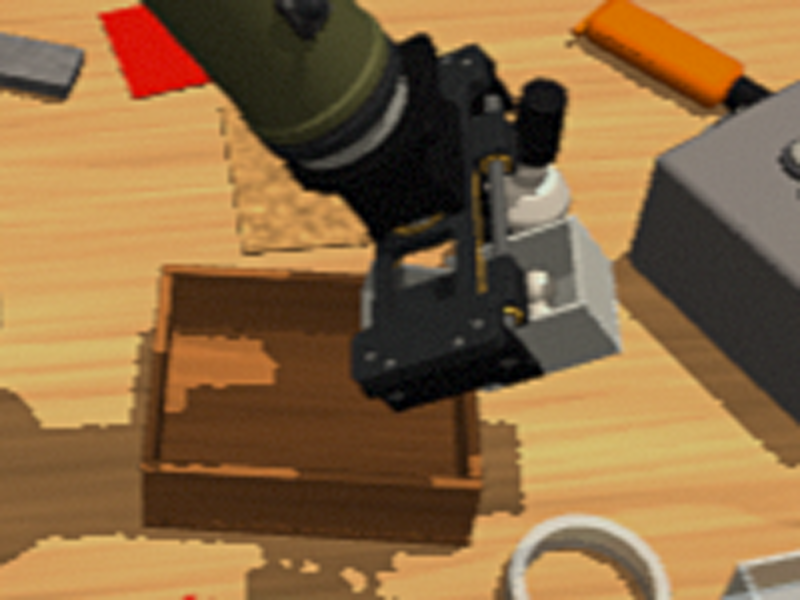

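The scoop is tilted over the box's right end with the lip inside the rim and the beads still in it. I'll continue the tilt slowly.

Emit:
servo_tool(
  commands=[
    [[0,0,3,6,-2,0,45],[0,0,5,4,-1,0,45],[0,0,7,1,-1,0,45],[0,0,9,-1,0,0,45],[0,0,11,-4,1,0,45]],
  ],
)

```text
time: 13.45
position: [0.6522, 0.1339, 0.1189]
tool_rot: [0.743, 1.411, 0.473]
ft_force: [0.2, -0.1, -2.0]
grip_width: 0.665
```

Emit:
servo_tool(
  commands=[
    [[0,0,0.5,0,0,0,45],[0,0,1,-1,0,0,45],[0,0,2,-2,0,0,45],[0,0,3,-4,0,0,45],[0,0,4,-5,1,0,45]],
  ],
)

```text
time: 14.08
position: [0.6517, 0.1309, 0.1229]
tool_rot: [0.794, 1.389, 0.526]
ft_force: [0.9, -0.9, -1.7]
grip_width: 0.665
```

Run:
```python
from h import *
s=ctrl.get_state();print(s['position'],s['ft_force'],s['grip_width'])
for th in(54,58,62,66,70,75):
  p,r=pour(th,.087);print(th,*rel(p,r))
```

```text
[0.65172368 0.13094019 0.12293214] [ 0.87064243 -0.93216299 -1.65795056] 0.6647854886537721
54 [-8.   1.2 -0.6] [-0.31 -0.05  4.94]
58 [-13.6   2.8  -0.6] [-0.31 -0.04  8.94]
62 [-19.2   4.1  -0.6] [-0.31 -0.03 12.94]
66 [-24.9   4.9  -0.6] [-0.31 -0.02 16.94]
70 [-30.7   5.4  -0.6] [-3.200e-01 -1.000e-02  2.094e+01]
75 [-37.9   5.4  -0.6] [-3.200e-01  1.000e-02  2.594e+01]
```

Emit:
servo_tool(
  commands=[
    [[0,0,1.5,-2,0,0,45],[0,0,3,-4,1,0,45],[0,0,5,-8,1,0,45],[0,0,7,-11,2,0,45],[0,0,9,-14,3,0,45]],
  ],
)

```text
time: 14.7
position: [0.6502, 0.1222, 0.1343]
tool_rot: [0.909, 1.333, 0.649]
ft_force: [0.6, 0.5, -2.4]
grip_width: 0.664
```

Emit:
servo_tool(
  commands=[
    [[0,0,2,-3,1,0,45],[0,0,4,-6,1,0,45],[0,0,6,-9,2,0,45],[0,0,8,-11,2,0,45],[0,0,8,-11,2,0,45]],
  ],
)

```text
time: 15.32
position: [0.6486, 0.1137, 0.1409]
tool_rot: [1.009, 1.279, 0.754]
ft_force: [0.4, -1.0, -2.3]
grip_width: 0.663
```

Emit:
servo_tool(
  commands=[
    [[0,0,3,-4,1,0,45],[0,0,6,-9,1,0,45],[0,0,9,-13,1,0,45],[0,0,9,-13,1,0,45],[0,0,9,-13,1,0,45]],
  ],
)

```text
time: 15.95
position: [0.6466, 0.1033, 0.1481]
tool_rot: [1.117, 1.209, 0.875]
ft_force: [0.1, -0.0, -1.1]
grip_width: 0.663
```

Run:
```python
from h import *
s=ctrl.get_state();print(s['position'],s['joint_positions'],s['ft_force'],s['grip_width'])
i=shot('scene','s7.png',(230,180,430,330),4)
for th,z in((60,.1),(40,.13),(20,.17),(0,.2)):
  p,r=pour(th,z);print(th,*rel(p,r))
```

```text
[0.64660104 0.10333239 0.14808373] [ 1.00933562  0.86944684 -0.85893177  1.71714624 -0.76132593  1.13361648
  0.57305993] [ 8.77290284e-02 -1.93859785e-04 -1.13029763e+00] 0.6628537369832993
60 [16.9  5.5 -0.4] [ -0.28  -0.   -15.01]
40 [28.2 12.9 -0.5] [ -0.28  -0.05 -35.01]
20 [28.4 24.8 -0.5] [ -0.27  -0.1  -55.01]
0 [21.4 25.  -0.5] [ -0.26  -0.15 -75.01]
```

View pics/s7.png

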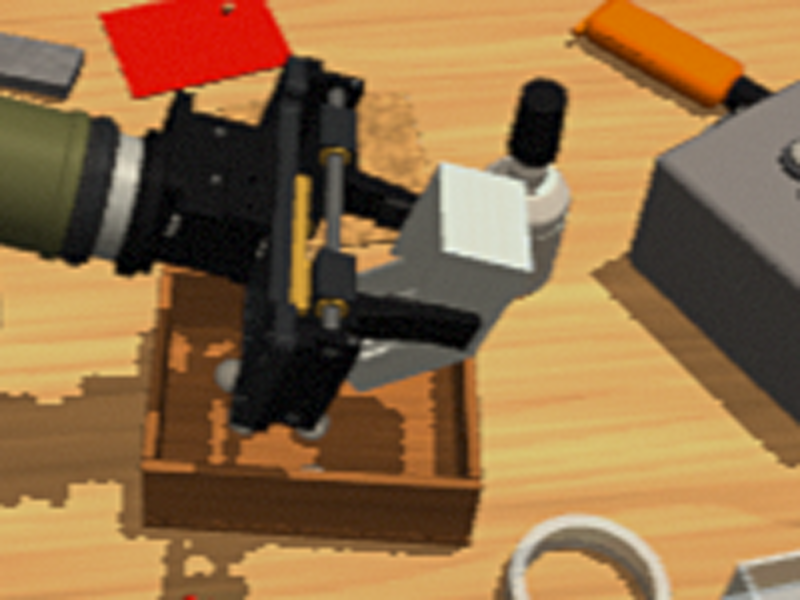

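Beads are in the box, with several visible at (230,375), (310,425) and (240,425). Next I'll untilt, going up, and count them afterwards.

Emit:
servo_tool(
  commands=[
    [[0,0,-8,8,3,0,45],[0,0,-16,17,5,0,45],[0,0,-26,22,9,0,45],[0,0,-36,26,13,0,45],[0,0,-46,28,19,0,45]],
  ],
)

```text
time: 16.62
position: [0.6519, 0.1355, 0.1608]
tool_rot: [0.528, 1.489, 0.25]
ft_force: [0.5, 1.1, -2.6]
grip_width: 0.66
```

Run:
```python
from h import *
p,r=pour(0,.22);print(ctrl.get_state()['position'],ctrl.get_state()['grip_width'],rel(p,r))
```

```text
[0.65188962 0.13549234 0.16079383] 0.6603296709576477 (array([-25.5,   8. ,   0. ]), array([ -0.14,  -0.15, -28.66]))
```

Emit:
servo_tool(
  commands=[
    [[0,0,-8,-8,2,0,45],[0,0,-16,-14,5,0,45],[0,0,-24,-22,8,0,45],[0,0,-28.7,-26,8,0,45],[0,0,-28.7,-26,8,0,45]],
  ],
)

```text
time: 17.25
position: [0.6504, 0.134, 0.1866]
tool_rot: [0.145, 1.571, -0.131]
ft_force: [-0.8, 0.6, -1.8]
grip_width: 0.666
```

Run:
```python
from h import *
print(ctrl.get_state()['position'],ctrl.get_state()['grip_width'],rel([.4478,.0751,.19],down(190)))
```

```text
[0.65044706 0.13397503 0.1865967 ] 0.6663623267245194 (array([  -3.1,  -93.4, -189.3]), array([-110.06,    0.23,   -0.59]))
```

Emit:
servo_tool(
  commands=[
    [[-110,0,-0.6,-4,-93,-189,45],[-110,0,-0.6,-4,-93,-189,45],[-110,0,-0.6,-4,-93,-189,45],[-110,0,-0.6,-4,-93,-189,45],[-110,0,-0.6,-4,-93,-189,45]],
  ],
)

```text
time: 17.88
position: [0.4467, 0.0702, 0.1899]
tool_rot: [-0.592, 1.491, 0.594]
ft_force: [1.0, -0.1, -0.9]
grip_width: 0.661
```

Run:
```python
from h import *
print(ctrl.get_state()['position'],ctrl.get_state()['joint_positions'],rel([.4478,.0751,.15],down(190)))
```

```text
[0.44667175 0.0702343  0.18989694] [ 0.44645526 -0.06874664 -0.62770266  1.93982768 -0.04293445  1.26015703
  0.59087716] (array([39.9,  2.7,  4.2]), array([-5.658e+01, -4.000e-02, -1.400e-01]))
```

Emit:
servo_tool(
  commands=[
    [[-56,0,0,40,3,4,45],[-56,0,0,40,3,4,45],[-56,0,0,40,3,4,45],[-56,0,0,40,3,4,45],[-56,0,0,40,3,4,45]],
  ],
)

```text
time: 18.5
position: [0.4489, 0.0763, 0.1498]
tool_rot: [-1.298, 1.147, 1.305]
ft_force: [1.1, -0.2, -1.4]
grip_width: 0.668
```

Run:
```python
from h import *
s=ctrl.get_state();print(s['position'],s['joint_positions'],rel([.4478,.0751,.0142],down(190)))
i=shot('scene','s8.png',(230,170,430,320),4)
```

```text
[0.44888051 0.07630098 0.14976274] [ 0.41827911 -0.02101063 -0.62882253  1.98584776 -0.01661376  1.17533472
  1.4927501 ] (array([135.6,   0.8,  -1.4]), array([-2.78,  0.16, -0.16]))
```

View pics/s8.png

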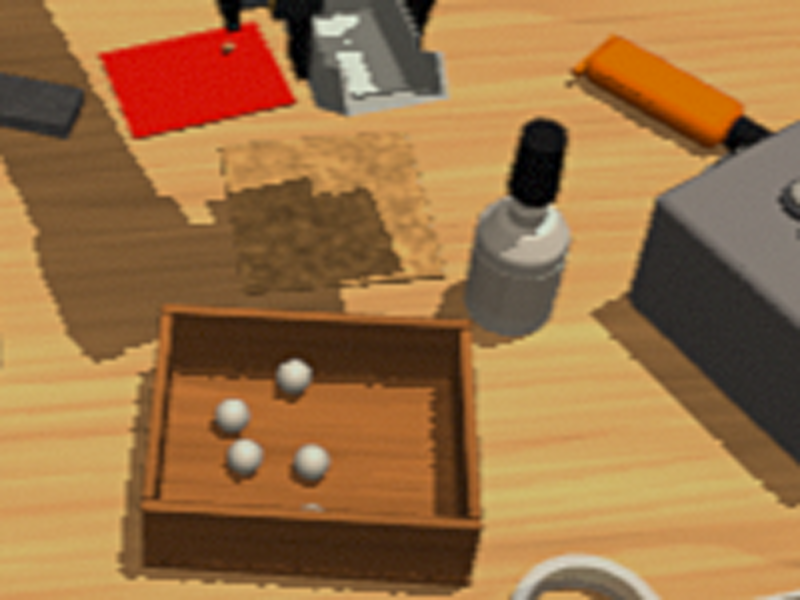

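Scoop is empty. Five beads are visible in the box, one of them half hidden by the near wall at (314,508); I'll check for the sixth later. I'll lower the scoop onto the mat.

Emit:
servo_tool(
  commands=[
    [[-3,0,0,40,1,-1,45],[-3,0,0,85,1,-1,45],[-3,0,0,115,1,-1,45],[-3,0,0,128,1,-1,45],[-3,0,0,134,1,-1,45]],
  ],
)

```text
time: 19.18
position: [0.4484, 0.0756, 0.016]
tool_rot: [-1.332, 1.123, 1.338]
ft_force: [-0.3, 1.1, -1.6]
grip_width: 0.664
```

Emit:
servo_tool(
  commands=[
    [[0,0,0,0.5,0,0,45],[0,0,0,0.5,0,0,45]],
  ],
)

```text
time: 19.42
position: [0.4493, 0.076, 0.0166]
tool_rot: [-1.335, 1.122, 1.337]
ft_force: [-0.5, 0.7, -1.0]
grip_width: 0.664
```

Emit:
servo_tool(
  commands=[
    [[0,0,0,1.5,0,0,45],[0,0,0,2.5,0,0,45],[0,0,0,2.5,0,0,45]],
  ],
)

```text
time: 19.8
position: [0.4489, 0.076, 0.0142]
tool_rot: [-1.335, 1.123, 1.338]
ft_force: [-3.8, 0.4, 6.2]
grip_width: 0.666
```

Contact at 6 N. I'll release, lift, and move aside to look.

Emit:
servo_tool(
  commands=[
    [[0,0,0,0,0,0,62],[0,0,0,0,0,0,75],[0,0,0,0,0,0,87],[0,0,0,0,0,0,87],[0,0,0,0,0,0,87]],
  ],
)

```text
time: 20.42
position: [0.4483, 0.0759, 0.0131]
tool_rot: [-1.334, 1.123, 1.339]
ft_force: [0.1, 0.4, -0.3]
grip_width: 0.99
```

Emit:
servo_tool(
  commands=[
    [[0,0,0,-15,0,0,87],[0,0,0,-60,0,0,87],[0,0,0,-120,0,0,87],[0,0,0,-180,0,0,87],[0,0,0,-180,0,0,40]],
  ],
)

```text
time: 21.05
position: [0.4522, 0.0765, 0.1992]
tool_rot: [-1.34, 1.115, 1.33]
ft_force: [0.2, -0.4, -0.2]
grip_width: 0.949
```

Run:
```python
from h import *
s=ctrl.get_state();print(s['position'],s['joint_positions'],s['grip_width'],rel([.5223,.1733,.19],down(140)))
```

```text
[0.45221208 0.07652819 0.19923475] [ 0.44262912 -0.07007179 -0.63461692  1.92150598 -0.04258221  1.26836462
  1.56667513] 0.948967576907413 (array([  9.9, -85.7,  83.2]), array([49.99,  0.17,  0.47]))
```

Emit:
servo_tool(
  commands=[
    [[50,0,0,10,-86,83,0],[50,0,0,10,-86,83,0],[50,0,0,10,-86,83,0],[50,0,0,10,-86,83,0],[50,0,0,10,-86,83,0]],
  ],
)

```text
time: 21.68
position: [0.5184, 0.1728, 0.1824]
tool_rot: [-0.683, 1.464, 0.688]
ft_force: [0.2, -0.2, -0.3]
grip_width: 0.403
```

Emit:
servo_tool(
  commands=[
    [[0,0,0,0,0,0,0],[0,0,0,0,0,0,0],[0,0,0,0,0,0,0]],
  ],
)

```text
time: 22.05
position: [0.519, 0.1723, 0.1831]
tool_rot: [-0.689, 1.46, 0.693]
ft_force: [0.2, 0.1, -0.0]
grip_width: 0.066
```

Run:
```python
from h import *
s=ctrl.get_state();print(s['position'],s['grip_width'],rel([.5223,.1733,.1315]))
shot('wrist','w9.png')
```

```text
[0.51899098 0.1722669  0.18307661] 0.06643608722027668 (array([51.6, -2.1,  2.9]), array([0., 0., 0.]))
```

View pics/w9.png

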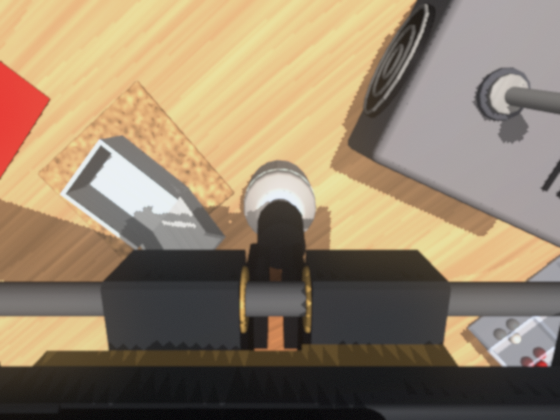

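The scoop is on the mat, level and empty, and cap C sits under the fingers. I'll press cap C while checking the scoop's placing.

Emit:
servo_tool(
  commands=[
    [[0,0,0,22,-2,3,0],[0,0,0,31,-2,3,0],[0,0,0,39,-2,3,0],[0,0,0,47,-2,3,0],[0,0,0,52,-2,3,0]],
  ],
)

```text
time: 22.72
position: [0.5224, 0.1734, 0.1312]
tool_rot: [-0.688, 1.461, 0.691]
ft_force: [-4.5, -1.8, 28.1]
grip_width: 0.002
```

Emit:
servo_tool(
  commands=[
    [[0,0,0,0.5,0,0,0],[0,0,0,0.5,0,0,0]],
  ],
)

```text
time: 22.98
position: [0.5229, 0.1737, 0.1315]
tool_rot: [-0.688, 1.459, 0.691]
ft_force: [-1.5, -1.5, 5.9]
grip_width: 0.008
```

Emit:
servo_tool(
  commands=[
    [[0,0,0,-40,0,0,0],[0,0,0,-100,0,0,0],[0,0,0,-100,0,0,0]],
  ],
)

```text
time: 23.35
position: [0.5254, 0.1748, 0.2355]
tool_rot: [-0.689, 1.451, 0.689]
ft_force: [-0.2, 0.2, -0.4]
grip_width: 0.002
```

Run:
```python
from h import *
s=ctrl.get_state();print(s['position'],rel([.585,.3496,.22],down(206)))
i=shot('scene','s10.png',(230,180,430,330),4)
```

```text
[0.52539113 0.17481134 0.23552303] (array([ 16.5,  64.9, 172.8]), array([-65.4 ,   0.24,   0.37]))
```

View pics/s10.png

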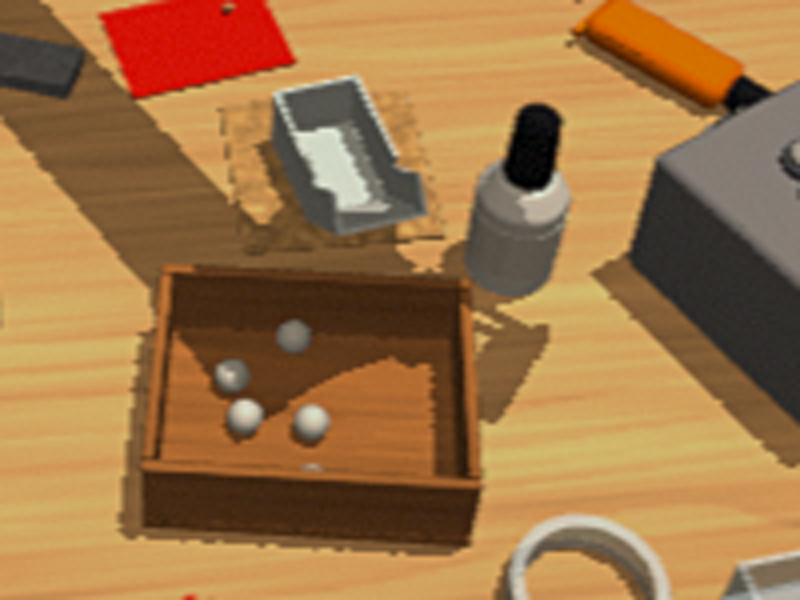

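Cap C is home and the scoop looks well placed. Five beads are seen again, so I'll look down into the box with the wrist camera for the sixth.

Run:
```python
from h import *
from scipy.optimize import least_squares
i=vision.camera_info('scene')
loc=np.array([[-37.5,29,45],[-37.5,-29,45],[88,29,43],[88,-29,43]])/1000
px=np.array([[356,77],[274,94],[427,213],[336,233]])/4+[230,180]-.5
f=lambda p:np.concatenate([proj(i,R.from_euler('z',p[2]).apply(l)+[p[0],p[1],.004])-q for l,q in zip(loc,px)])
r=least_squares(f,[.436,.073,.2]);print(r.x,np.degrees(r.x[2]),r.fun.round(1))
print(rel([.68,-.03,.27]))
```

```text
[0.4358046  0.07396341 0.17779772] 10.187058948753414 [ 0.1 -0.8 -0.4 -0.7  0.   0.6  0.3  0.7]
(array([ -37.3, -250.1,  -58.5]), array([0., 0., 0.]))
```

Scoop at (0.436, 0.074), about 1 mm from my mat centre.

Emit:
servo_tool(
  commands=[
    [[0,0,0,-37,-250,-58,0],[0,0,0,-37,-250,-58,0],[0,0,0,-37,-250,-58,0],[0,0,0,-37,-250,-58,0],[0,0,0,-37,-250,-58,0]],
  ],
)

```text
time: 24.02
position: [0.6803, -0.0369, 0.2638]
tool_rot: [-0.682, 1.466, 0.685]
ft_force: [0.1, 0.1, -0.6]
grip_width: 0.002
```

Run:
```python
from h import *
s=ctrl.get_state();print(s['position'])
i=vision.camera_info('wrist')
for l in ((-.063,-.083),(.063,-.083),(.063,.083),(-.063,.083)):
  x,y=l;a=np.radians(-10.3);print(proj(i,[.633+x*np.cos(a)-y*np.sin(a),.031+x*np.sin(a)+y*np.cos(a),.017]).round())
shot('wrist','w11.png')
```

```text
[ 0.68028557 -0.0369126   0.2637648 ]
[197.  84.]
[258. 187.]
[394. 112.]
[340.  -4.]
```

View pics/w11.png

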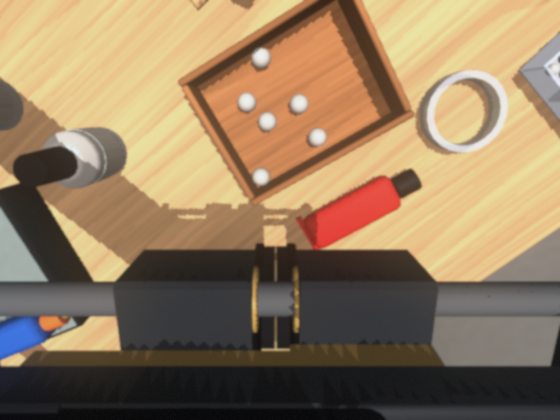

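All six beads are in the box. Now the extractor.

Run:
```python
from h import *
print(rel([.585,.3496,.22],down(206)))
```

```text
(array([ 44.8, 318.4, 235.1]), array([-65.74,  -0.  ,  -0.35]))
```

Emit:
servo_tool(
  commands=[
    [[-66,0,0,45,318,235,0],[-66,0,0,45,318,235,0],[-66,0,0,45,318,235,0],[-66,0,0,45,318,235,0],[-66,0,0,45,318,235,0]],
  ],
)

```text
time: 24.7
position: [0.6005, 0.2741, 0.2311]
tool_rot: [-1.394, 1.078, 1.401]
ft_force: [0.8, 0.3, -0.7]
grip_width: 0.008
```

Run:
```python
from h import *
print(ctrl.get_state()['position'],rel([.585,.3496,.21],down(206)))
```

```text
[0.60045261 0.27406925 0.23111516] (array([21.2, -4.5, 76.9]), array([-11.18,   0.11,  -0.19]))
```

Emit:
servo_tool(
  commands=[
    [[-11,0,0,21,-5,77,0],[-11,0,0,21,-5,77,0],[-11,0,0,21,-5,77,0],[-11,0,0,21,-5,77,0]],
  ],
)

```text
time: 25.2
position: [0.5899, 0.3448, 0.2112]
tool_rot: [-1.524, 0.97, 1.526]
ft_force: [0.7, -0.9, 1.0]
grip_width: 0.004
```

Run:
```python
from h import *
i=vision.camera_info('wrist')
im=vision.get_image('wrist');print(proj(i,[.566,.3405,.1546]))
print(ctrl.get_state()['position'],rel([.585,.3496,.147],down(206)))
s=cv2.cvtColor(vision.get_image('scene'),cv2.COLOR_RGB2BGR); w=im[:,:,::-1]
cv2.imwrite('pics/c12.png',cv2.resize(w[150:330,150:390],(720,540)))
```

```text
[286.28492455 188.58163922]
[0.59032395 0.34442651 0.21147663] (array([64.5,  2.5,  6.9]), array([-0.91,  0.03, -0.09]))
```

Run:
```python
from h import *
print(rel([.595,.3545,.147],down(206)))
```

```text
(array([64.6, -8.5,  7.1]), array([-0.92,  0.04, -0.07]))
```

Emit:
servo_tool(
  commands=[
    [[-1,0,0,5,-8,7,0],[-1,0,0,30,-8,7,0],[-1,0,0,64,-8,7,0],[-1,0,0,64,-8,7,0]],
  ],
)

```text
time: 25.8
position: [0.5921, 0.355, 0.1441]
tool_rot: [-1.535, 0.962, 1.545]
ft_force: [0.4, -0.1, -0.5]
grip_width: 0.006
```

Emit:
servo_tool(
  commands=[
    [[0,0,0,0,14,0,0],[0,0,0,0,27,0,0],[0,0,0,0,40,0,0],[0,0,0,0,52,0,0],[0,0,0,0,52,0,0]],
  ],
)

```text
time: 26.42
position: [0.5451, 0.3331, 0.1473]
tool_rot: [-1.537, 0.957, 1.542]
ft_force: [0.3, 0.3, -0.5]
grip_width: 0.006
```

Emit:
servo_tool(
  commands=[
    [[0,0,0,0,-8,0,0],[0,0,0,-50,-8,0,0],[0,0,0,-110,-40,0,0],[0,0,0,-160,-80,0,0],[0,0,0,-160,-80,0,0]],
  ],
)

```text
time: 27.05
position: [0.6218, 0.3707, 0.3104]
tool_rot: [-1.534, 0.951, 1.538]
ft_force: [0.1, -0.1, 0.4]
grip_width: 0.004
```

Run:
```python
from h import *
i=vision.camera_info('wrist'); d=np.array([.9,.436,0])
print(ctrl.get_state()['position'],[proj(i,np.array([.547,.331,.1546])+k*d).round() for k in(.0218,-.0218)])
a=vision.get_image('wrist')[:,:,::-1]; b=vision.get_image('scene')[:,:,::-1][150:320,100:520]
b=cv2.resize(b,(680,275)); a=cv2.resize(a[0:260],(680,316)); cv2.imwrite('pics/f13.png',np.vstack([a,b]))
```

```text
[0.6218209  0.37067006 0.3104015 ] [array([271., 115.]), array([272.,  59.])]
```

View pics/f13.png

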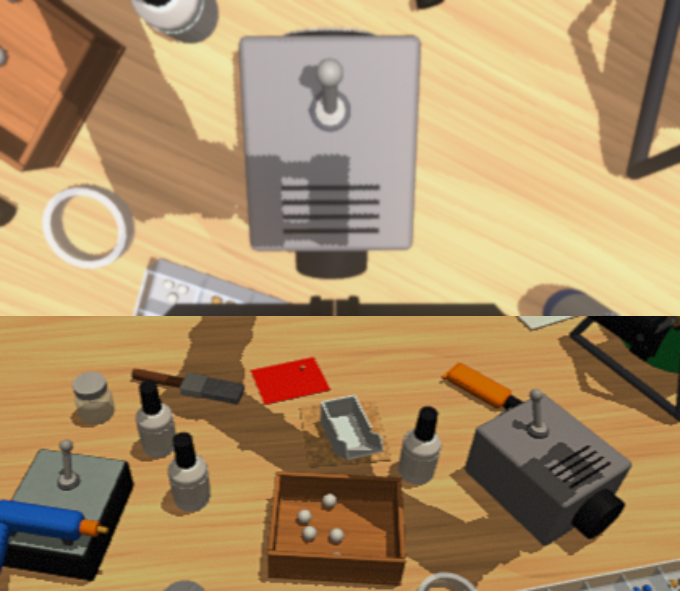

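The fan bat leans to the front: its ball is at (272,58) in wrist pixels, and (272,59) was predicted for off. Everything else is in place, and the arm is clear.

```bash
python3 -c "
from bench import close_job; print(close_job())"
```

```text
the job is handed in; nothing more can be done
None
```

I finished the bench close-down and handed the job in at about 27 s on the robot's clock; no verdict was reported.

I did it in this order:
1. **Glue station:** switched off first. Its bat leans to the front, seen in both the wrist and scene pictures.
2. **Caps:** pressed home on the three bottles present, all still upright. Each fingertip stopped at about 131 mm, the "home" height. The third cap briefly took about 28 N on the wrist reading, under the limits.
3. **Beads and scoop:** poured the beads, then set the empty scoop level on the cork mat. A fit to the picture put it about 1 mm from my estimate of the mat's centre.
4. **Extractor:** switched off last. The ball on its bat was within 1 pixel of where "off" should put it.

**Last checks:** the final picture shows both toggles off, the caps home, the scoop on the mat and the arm clear. The jar was not touched. The scene camera only ever showed five beads, because the box wall hides the sixth. A wrist view straight into the box, taken before the extractor went off, counted all six inside. No check failed or disagreed.

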